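# Press a brass bushing home in a bearing housing

## Task

Take the brass flanged bushing by its hub and set it, barrel down, in the bore of the round green bearing housing; then push it down steadily with the gripper, driving the black seal ring ahead of it, until its flange lies flat on the housing and the force rises. Do not drop it in or go on forcing it once it is home, let go of it at the end, and leave the white plastic bushing standing where it is.

Things in the scene. Friction and masses are not known exactly. Their poses are not given: they have to be found in the camera images.
- brass_bushing_hub (a point): Brass flanged bushing, 57 mm tall, 0.11 kg, standing on its nose: barrel 32 mm wide, 26 long (nose tapered to 26 wide over 6 mm); flange 56 wide, 5 thick; on top a round hub 30 wide, 26 tall, to grasp from above at any yaw. Point: middle of the hub, on the axis (z up); 13 mm above the flange's top, 18 above its underside, 44 above the nose's end. The flange may be pushed on too.
- bore_mouth (a point): Centre of the bore's mouth, level with the top face (46 mm above table) of the bearing housing: green round turret 72 mm wide on a bolted 105 x 84 x 10 mm foot. z up along the bore. The mouth is an aluminium funnel, 46 mm wide narrowing to the 35 mm bore 9 mm down. Fully home, the flange rests on the top face and the hub's middle is 18 mm above this point.
- seal (a joint): Black seal ring, tight in the bore: how far down it is driven (m). At 0 (starts 0 to 0.003) its top is 15 mm below the mouth. Resists with about 10 N, stays where left. A bushing set on it lightly has its flange 8 to 11 mm above the housing; home, the joint reads about 0.011 and the force rises sharply at the stop: 15 to 20 N in all is enough, over 60 too much.
- plastic_bushing_hub (a point): White plastic bushing, same shape and sizes as the brass one; the point is the middle of its hub. Not wanted: leave it standing.
Things that resemble listed ones, but are neither listed nor needed, are in the scene too. Leave any blue look-alike of the part that bears brass_bushing_hub alone. Leave any red look-alike of the part that bears plastic_bushing_hub alone.

How it is judged (in metres and radians):
On the way:
1. the gripper is touching the brass bushing, in the bore, while the seal ring is part of the way down (4 to 10 mm) (value of joint seal between 0.004 and 0.01 m and horizontal distance between brass_bushing_hub and bore_mouth below 0.008 m and (contact force between brass_bushing and the fingers above 1 N or contact force between brass_bushing and the arm above 1 N)).
At the end, for the whole second after the job is handed in: The brass bushing stands upright (within 5 degrees) in the bore, its axis within 6 mm of the bore's, its flange on the housing's top face (gap under 2.5 mm), the seal ring driven down more than 8 mm; it is released and at rest, and the white bushing still stands upright (z of brass_bushing_hub in the frame of bore_mouth below 0.0205 m and horizontal distance between brass_bushing_hub and bore_mouth below 0.006 m and angle between brass_bushing_hub's own z axis and vertical below 0.09 rad and value of joint seal above 0.008 m and linear speed of brass_bushing below 0.01 m/s and angle between plastic_bushing_hub's own z axis and vertical below 0.17 rad); the robot touches nothing.
It fails at once if the brass bushing is forced against the housing with more than 60 N (contact force between brass_bushing and housing above 60 N).
It fails at once if the white plastic bushing is moved by more than 30 mm (distance of plastic_bushing_hub from where it was at the start of the episode above 0.03 m).
It also fails if it takes over 38 s, if anything falls off the work surface, if the arm or the gripper's body presses on something with over 40 N, if the wrist force passes 120 N, or if a joint passes its speed limit or range.

## Robot

A 6-joint arm with a two-finger parallel gripper is mounted at the origin on a cart in front of the work surface, level with it; the furniture and walls round the work are solid. World frame = base frame: x ahead of the robot, y to its left, z up, the work surface at z = 0. Lengths are in m, angles in degrees, forces in N, time in s.
With the tool pointing down it reaches from about 0.35 to 0.875 m from the base axis. Payload 4.2 kg.
Tool frame: the origin (TCP) lies between the finger pads; the fingertips stand 25 mm ahead of it and the grasp point (between the pads) lies 6 mm ahead of it (r.tips_ahead is the distance from the TCP to the fingertips, in m); z points along the fingers, y is the direction in which the jaws open and shut (so a half turn about z gives the same grasp; the last joint's range is limited). The gripper opens to 87 mm and grips with 3 to 60 N. Pads are 19 mm wide; open, the fingers measure 117 mm over their backs; the gripper's body (75 mm by 190 mm) begins 51 mm behind the grasp point.
Start: joints at [-49.813, 22.042, 0.453, 0, -68.411, -14.817], TCP at [0.268, -0.565, 0.248] pointing down, gripper open.
Joint ranges: [-179.83, 179.83], [-69.29, 118.12], [-61.27, 80.66], [-181.25, 117.63], [-171.15, -9.14], [-177.46, 177.46]. Speed limits (degrees/s): [159.86, 159.86, 180, 180, 180, 180].

## Interface

Orientations are given as a 3x3 rotation matrix whose columns are the frame's x, y, z axes.
In Python, from station import r, vision, finish_job gives the robot as it stands.
- The arm moves only by the shell command python3 -m jog 'ROWS'. ROWS is a JSON object of lists of equal length, an entry for each row: "rot": the turn, a rotation vector about the world's x, y, z in degrees, a list of three; "delta_pos": the shift along the world's x, y, z in mm, a list of three; "grip": the opening in per cent of the stroke, from 0 (shut) to 100 (fully open). A call has 1 to 10 rows; each row shifts and turns the commanded pose from where the row before left it; what a row does not reach is not made up. A row lasts 1/12 s, in which the tool goes at most 41.7 mm and 7.16 degrees, less where a joint would pass 70% of its speed; a pose out of reach is approached as far as the arm can. A call with a gripper value outside its range is refused whole. The fingers move at their own pace and stop on an object; the grip force is fixed at half the most. Time passes only in rows, so rows that do not move let the fingers close. It gives the time, the measured TCP pose, the force and the opening at its end, in the units of the state.
- r.sense(): the state, without advancing time (a new reading comes with each control period).
- vision.capture(name): name is "scene" or "side" or "wrist"; returns a dict with "frame" (384x512x3 uint8, red, green, blue), "K" (3x3 intrinsics, pixels), "xyz" and "orientation" of the camera in the world. Camera axes: x right, y up, looking along -z (the intrinsics and any distortion apply to the point x, -y, -z); pixel columns grow to the right and rows downward; lengths in m; the calibration is good to about 2 mm. A picture is of the moment at which its call begins. There is no depth.
- finish_job(): hands the job in, once; it reports no verdict.
The state is a dict: "time_s": time; "joints": joint angles; "joint_velocities": joint speeds; "effort": joint torques, N m; "tcp_pos": TCP position; "ee_rot": TCP orientation; "wrist_force": force on the tool from outside, world axes, zero at the start; "moment": the same for the moment, N m; "gripper_width": opening from 0.0 (shut) to 1.0 (fully open).
Only numpy, scipy, OpenCV 4.12 (cv2) and the standard library are available. Lean on these libraries where they do the work, as an engineer would, in place of code of your own. Each camera call takes 0.05 s, during which the arm holds its last target. There are 200 camera calls.

## Working session

There is one attempt and no reset: what is moved stays moved. The work goes in short steps, Python scripts to look and compute and a shell command to move; the robot and the scene stay as the last step left them, time stands still between calls to the robot, and variables do not carry over. Pictures are saved under pics/ and viewed, about 8 in all and at most 12, crops included, and the job is handed in when it is done.

```bash
mkdir -p pics; ls
cat > h.py <<'E'
import numpy as np,cv2
from station import r,vision
def cap(name,fn=None):
    c=vision.capture(name)
    if fn: cv2.imwrite('pics/'+fn,cv2.cvtColor(c['frame'],cv2.COLOR_RGB2BGR))
    return c
def ray(c,uv):
    K=np.array(c['K']);R=np.array(c['orientation'])
    d=np.linalg.inv(K)@[uv[0],uv[1],1.]
    d=R@[d[0],-d[1],-d[2]]
    return np.array(c['xyz']),d/np.linalg.norm(d)
def onz(c,uv,z):
    o,d=ray(c,uv);return o+d*(z-o[2])/d[2]
def proj(c,p):
    q=np.array(c['orientation']).T@(np.array(p)-c['xyz']);q=np.array(c['K'])@[q[0],-q[1],-q[2]]
    return q[:2]/q[2]
E
python3 - <<'E'
from h import *
a=cap('scene');b=cap('side')
for c in(a,b):print({k:(np.array(v).round(3).tolist()) for k,v in c.items() if k!='frame'},[k for k in c])
im=np.hstack([a['frame'],b['frame']])
cv2.imwrite('pics/1.png',cv2.cvtColor(a['frame'],cv2.COLOR_RGB2BGR));cv2.imwrite('pics/2.png',cv2.cvtColor(b['frame'],cv2.COLOR_RGB2BGR))
print(r.sense())
E
```

```text
pics
{'K': [[420.731, 0.0, 260.551], [0.0, 420.731, 194.05], [0.0, 0.0, 1.0]], 'xyz': [-0.026, 0.916, 0.783], 'orientation': [[-0.797, 0.42, -0.433], [-0.603, -0.529, 0.598], [0.022, 0.738, 0.675]]} ['frame', 'K', 'xyz', 'orientation']
{'K': [[393.813, 0.0, 263.717], [0.0, 393.813, 183.957], [0.0, 0.0, 1.0]], 'xyz': [0.197, 1.027, 0.472], 'orientation': [[-0.949, 0.128, -0.289], [-0.315, -0.447, 0.837], [-0.022, 0.886, 0.464]]} ['frame', 'K', 'xyz', 'orientation']
{'time_s': 0.1, 'joints': array([-4.98124114e+01,  2.20841713e+01,  3.88718448e-01, -2.27354609e-02,
       -6.84115356e+01, -1.48164457e+01]), 'joint_velocities': array([-0.01033819, -0.09421325,  0.18662871,  0.01553735,  0.08743846,
        0.0069117 ]), 'effort': array([-3.37798256e-04, -3.91690886e+01,  1.87934411e+01,  4.23194110e+00,
        1.34540006e-02, -7.69540634e-05]), 'tcp_pos': array([ 0.26760143, -0.56428149,  0.24660623]), 'ee_rot': array([[-9.03613853e-01, -4.28347001e-01, -9.23065300e-04],
       [-4.28347979e-01,  9.03612328e-01,  1.66457206e-03],
       [ 1.21078734e-04,  1.89952353e-03, -9.99998189e-01]]), 'wrist_force': array([ 0.36295494,  0.00873521, -0.61872466]), 'moment': array([-0.00650425, -0.03077923,  0.04567698]), 'gripper_width': 1.0022616163502194}
```

View pics/1.png

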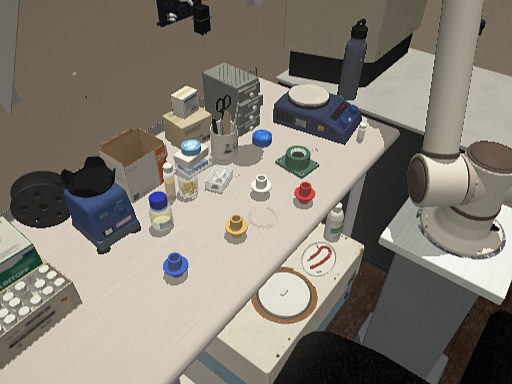

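View pics/2.png

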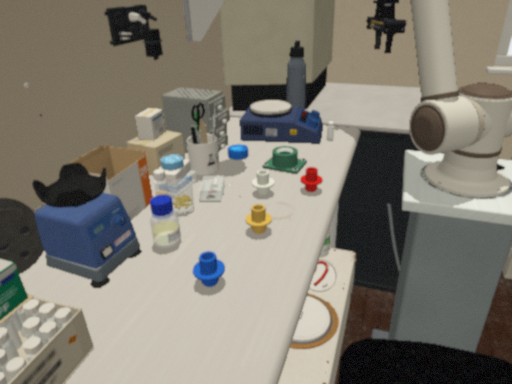

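Candidates in the scene view: yellow/brass bushing (236,224); blue look-alike (176,264); white plastic (261,184); red look-alike (305,190); green housing (297,158). The brass one is at (236,224) by description. I'll check that in a close crop and measure it.

```bash
cat > m.py <<'E'
from h import *
tiles=[];bot=[]
O={'brass':[(236,224),(259,219)],'hous':[(297,158),(285,158)],'white':[(261,184),(262,182)],'red':[(305,190),(312,179)]}
for i,n in enumerate(['scene','side']):
    c=cap(n);f=c['frame']
    hsv=cv2.cvtColor(f,cv2.COLOR_RGB2HSV)
    for o in O:
        u,v=O[o][i]
        w=28
        if o in('brass','hous'):
            t=cv2.resize(f[v-w:v+w,u-w:u+w],None,fx=6,fy=6,interpolation=cv2.INTER_CUBIC)
            tiles.append(t)
        H,S,V=hsv[...,0],hsv[...,1],hsv[...,2]
        m={'brass':(H>12)&(H<32)&(S>130)&(V>60),'hous':(H>60)&(H<95)&(S>70),'white':(S<40)&(V>175),'red':((H<6)|(H>174))&(S>150)}[o].astype(np.uint8)
        k=np.zeros_like(m);k[v-w:v+w,u-w:u+w]=1;m*=k
        n_,l,st,ce=cv2.connectedComponentsWithStats(m)
        j=1+st[1:,4].argmax();s=st[j]
        print(n,o,'bbox',s,'cent',ce[j].round(1),'z.03->',onz(c,ce[j],0.03).round(4))
im=np.vstack([np.hstack(tiles[:2]),np.hstack(tiles[2:])])
cv2.imwrite('pics/3.png',cv2.cvtColor(cv2.resize(im,(600,600)),cv2.COLOR_RGB2BGR))
E
python3 m.py
```

```text
scene brass bbox [225 215  22  20 183] cent [236.2 225.7] z.03-> [0.4349 0.3774 0.03  ]
scene hous bbox [286 146  24  14 116] cent [298.  153.1] z.03-> [0.479  0.0353 0.03  ]
scene white bbox [ 233  156   56   56 2449] cent [260.7 186.2] z.03-> [0.4761 0.2235 0.03  ]
scene red bbox [295 182  20  18 171] cent [304.5 191.9] z.03-> [0.3703 0.1688 0.03  ]
side brass bbox [246 205  25  28 440] cent [258.2 218.5] z.03-> [0.4347 0.3789 0.03  ]
side hous bbox [265 149  40  23 500] cent [284.6 161.4] z.03-> [0.4596 0.0885 0.03  ]
side white bbox [ 234  154   56   56 2092] cent [260.7 185.2] z.03-> [0.4773 0.2375 0.03  ]
side red bbox [301 168  21  23 295] cent [311.1 179.1] z.03-> [0.3682 0.1723 0.03  ]
```

View pics/3.png

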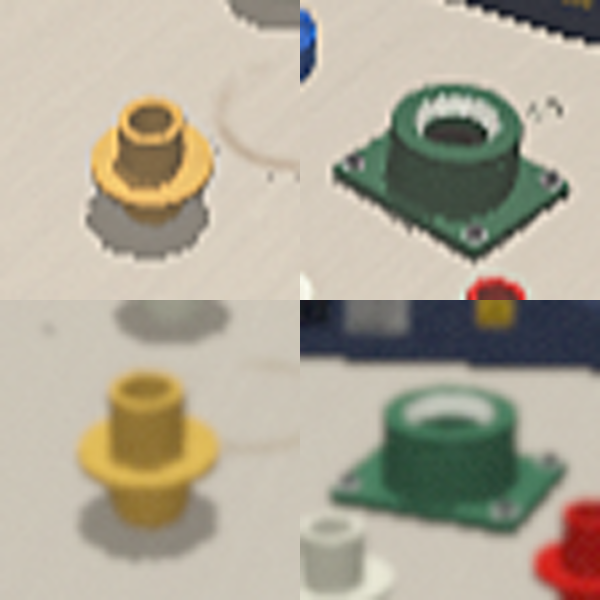

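The crop shows the brass bushing (hollow-topped hub, flange, nose) and the green turret with its pale funnel. I read hub top centres (scene 236.0,218.2; side 258.4,207.4) and turret top centres (scene 298.2,153.5; side 285.0,152.2). Next I cast rays onto z=0.057 and z=0.046 and cross the two views.

```bash
cat > t.py <<'E'
from h import *
a=cap('scene');b=cap('side')
def tri(p,q):
    o1,d1=ray(a,p);o2,d2=ray(b,q)
    A=np.c_[d1,-d2];s=np.linalg.lstsq(A,o2-o1,rcond=None)[0]
    x,y=o1+s[0]*d1,o2+s[1]*d2
    return ((x+y)/2).round(4),np.linalg.norm(x-y).round(4)
for n,p,q,z in[('brass',(235.6,217.7),(257.9,206.9),.057),('bore',(297.7,153.0),(284.5,151.7),.046),]:
    print(n,onz(a,p,z).round(4),onz(b,q,z).round(4),tri(p,q))
E
python3 t.py
```

```text
brass [0.4364 0.3773 0.057 ] [0.4351 0.3771 0.057 ] (array([0.4351, 0.3783, 0.0581]), np.float64(0.001))
bore [0.4694 0.0539 0.046 ] [0.4677 0.0604 0.046 ] (array([0.4715, 0.0492, 0.0415]), np.float64(0.0015))
```

Run:
```python
from h import *
a=cap('scene');b=cap('side')
print('bottle base',onz(a,(350,97),0).round(3),onz(b,(296,108),0).round(3))
print('balance near corners',onz(a,(357,140),0).round(3),onz(a,(277,108),0).round(3),'pan',onz(a,(308,96),.1).round(3),onz(b,(270,107),.1).round(3))
print('white hub top',onz(a,(261,177),.057).round(3),'red',onz(a,(305,184),.057).round(3))
print('tcp px',proj(b,r.sense()['tcp_pos']))
```

```text
bottle base [ 0.539 -0.412  0.   ] [ 0.575 -0.492  0.   ]
balance near corners [ 0.389 -0.179  0.   ] [ 0.705 -0.176  0.   ] pan [ 0.576 -0.161  0.1  ] [ 0.579 -0.161  0.1  ]
white hub top [0.48  0.218 0.057] red [0.372 0.168 0.057]
tcp px [382.49084217  43.20706619]
```

```bash
python3 -m jog '{"rot":[[0,0,0],[0,0,0],[0,0,0],[0,0,0],[0,0,0],[0,0,0],[0,0,0],[0,0,0],[0,0,0],[0,0,0]],"delta_pos":[[10,36,0],[10,36,0],[10,36,0],[10,36,0],[10,36,0],[10,36,0],[10,36,0],[10,36,0],[10,36,0],[10,36,0]],"grip":[100,100,100,100,100,100,100,100,100,100]}' && python3 -m jog '{"rot":[[0,0,0],[0,0,0],[0,0,0],[0,0,0],[0,0,0],[0,0,0],[0,0,0],[0,0,0],[0,0,0],[0,0,0]],"delta_pos":[[9,26,0],[9,26,0],[9,26,0],[9,26,0],[9,26,0],[9,26,0],[9,26,0],[9,26,0],[9,20,0],[5,6,0]],"grip":[100,100,100,100,100,100,100,100,100,100]}'
python3 - <<'E'
from h import *
c=cap('wrist','4.png');print(c['xyz'],c['orientation'],c['K'],proj(c,[.469,.056,.046]))
E
```

```text
time_s: 1.23
tcp_pos: [0.3678, -0.203, 0.2479]
ee_rot: [[-0.904, -0.428, 0.001], [-0.428, 0.904, -0.0], [-0.001, -0.001, -1.0]]
wrist_force: [0.6, 0.1, 0.6]
gripper_width: 1.002
time_s: 2.07
tcp_pos: [0.4548, 0.0316, 0.2478]
ee_rot: [[-0.902, -0.431, 0.001], [-0.431, 0.902, 0.001], [-0.001, -0.0, -1.0]]
wrist_force: [1.2, 0.7, -0.2]
gripper_width: 0.998
[ 0.38333847 -0.00244731  0.3851749 ] [[-4.30204861e-01 -8.65084512e-01 -2.57977839e-01]
 [ 9.02731137e-01 -4.12428772e-01 -1.22388733e-01]
 [-5.20886109e-04 -2.85536856e-01  9.58367587e-01]] [[318.12106181   0.         255.72214204]
 [  0.         318.12106181 190.77012723]
 [  0.           0.           1.        ]] [270.16606738 191.99381787]
```

View pics/4.png

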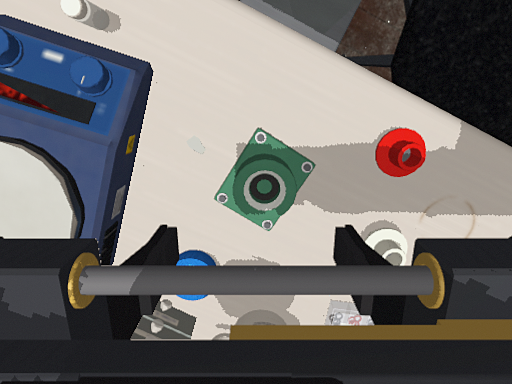

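The wrist view shows the housing with its funnel ring centred near (264,187). I'll fit that ring, and the turret top, for a better bore position.

```bash
cat > b.py <<'E'
from h import *
import sys
c=cap('wrist');f=c['frame'];u,v=map(int,sys.argv[1:3])
hsv=cv2.cvtColor(f,cv2.COLOR_RGB2HSV)
g=((hsv[...,0]>60)&(hsv[...,0]<95)&(hsv[...,1]>60)).astype(np.uint8)
# hole in green = mouth
w=40;x0,y0=u-w,v-w
cr=1-g[y0:v+w,x0:u+w]
n,l,st,ce=cv2.connectedComponentsWithStats(cr,connectivity=4)
k=l[w,w]
for j in range(1,n):
    if st[j,4]>300 and st[j,2]<60:
        cs,_=cv2.findContours((l==j).astype(np.uint8),0,1)
        e=cv2.fitEllipse(cv2.convexHull(cs[0]))
        p=np.array(e[0])+[x0,y0]
        P=onz(c,p,.046);D=np.linalg.norm(P-c['xyz'])
        print(p,e[1],'P',P.round(4),'diam mm',[ (q*D/318.1*1000).round(1) for q in e[1]])
E
python3 b.py 264 187
```

```text
[268.81186295 117.80133438] (12.996293067932129, 59.49386978149414) P [0.3977 0.0187 0.046 ] diam mm [np.float64(13.9), np.float64(63.6)]
[264.90047455 189.97253418] (40.87113571166992, 42.51784133911133) P [0.4699 0.0493 0.046 ] diam mm [np.float64(45.4), np.float64(47.3)]
[249.77906418 229.88285828] (9.025346755981445, 26.105566024780273) P [0.5206 0.0546 0.046 ] diam mm [np.float64(10.5), np.float64(30.4)]
[170.82633972 160.88957596] (20.69285011291504, 121.61628723144531) P [ 0.4842 -0.0569  0.046 ] diam mm [np.float64(23.3), np.float64(136.8)]
```

```bash
python3 -m jog '{"rot":[[0,0,0],[0,0,0],[0,0,0],[0,0,0],[0,0,0],[0,0,0],[0,0,0],[0,0,0],[0,0,0],[0,0,0]],"delta_pos":[[-2,36,-8],[-2,36,-8],[-2,36,-8],[-2,36,-8],[-2,36,-8],[-2,36,-8],[-2,36,-8],[-2,36,-8],[-2,36,-8],[-1,20,-8]],"grip":[100,100,100,100,100,100,100,100,100,100]}'
python3 - <<'E'
from h import *
c=cap('wrist','5.png');print(c['xyz'],r.sense()['tcp_pos'],proj(c,[.4355,.377,.057]))
E
```

```text
time_s: 3.0
tcp_pos: [0.4351, 0.3753, 0.1672]
ee_rot: [[-0.903, -0.429, 0.001], [-0.429, 0.903, 0.001], [-0.001, 0.0, -1.0]]
wrist_force: [0.6, -0.3, -0.5]
gripper_width: 1.0
[0.36366431 0.34138075 0.30464842] [0.43478964 0.37684473 0.16533954] [257.51963413 198.33840517]
```

View pics/5.png

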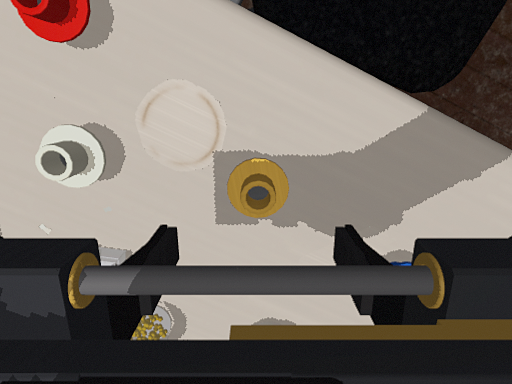

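Run:
```python
from h import *
c=cap('wrist');f=c['frame']
hsv=cv2.cvtColor(f,cv2.COLOR_RGB2HSV);H,S,V=cv2.split(hsv)
m=((H>12)&(H<32)&(S>110)).astype(np.uint8);k=np.zeros_like(m);k[145:225,215:300]=1;m*=k
cs,_=cv2.findContours(m,0,1);q=max(cs,key=cv2.contourArea)
h=cv2.convexHull(q);print(cv2.boundingRect(h))
top=h[h[:,0,1]<205]
e=cv2.fitEllipse(top);P=onz(c,e[0],.031);D=np.linalg.norm(P-c['xyz']);print(e,P,np.array(e[1])*D/318.1)
print(onz(c,(258.5,192.5),.057), r.sense()['tcp_pos'])
```

```text
(225, 158, 63, 61)
((255.87808227539062, 187.94766235351562), (59.98302459716797, 61.688232421875), 89.40095520019531) [0.43383757 0.37636332 0.031     ] [0.05331737 0.05483308]
[0.42965507 0.37672071 0.057     ] [0.43452491 0.37435146 0.16574856]
```

```bash
python3 -m jog '{"rot":[[0,0,0],[0,0,0],[0,0,0],[0,0,0],[0,0,0],[0,0,0],[0,0,0],[0,0,0],[0,0,0],[0,0,0]],"delta_pos":[[-1,1,-16],[0,0,-16],[0,0,-16],[0,0,-16],[0,0,-14],[0,0,-10],[0,0,-8],[0,0,-6],[0,0,-4],[0,0,0]],"grip":[100,100,100,100,100,100,100,100,100,100]}'; python3 -m jog '{"rot":[[0,0,0],[0,0,0]],"delta_pos":[[0,0,0],[0,0,0]],"grip":[100,100]}'
```

```text
time_s: 3.93
tcp_pos: [0.4338, 0.3738, 0.0611]
ee_rot: [[-0.904, -0.428, -0.001], [-0.428, 0.904, -0.001], [0.001, -0.0, -1.0]]
wrist_force: [-0.1, 0.7, -0.3]
gripper_width: 1.002
time_s: 4.1
tcp_pos: [0.4341, 0.3747, 0.0622]
ee_rot: [[-0.903, -0.429, 0.001], [-0.429, 0.903, 0.001], [-0.001, 0.001, -1.0]]
wrist_force: [-0.1, 0.4, -0.9]
gripper_width: 1.001
```

```bash
python3 -m jog '{"rot":[[0,0,0],[0,0,0],[0,0,0],[0,0,0],[0,0,0],[0,0,0],[0,0,0],[0,0,0],[0,0,0],[0,0,0]],"delta_pos":[[0,1,-1],[0,0,-1],[0,0,0],[0,0,0],[0,0,0],[0,0,0],[0,0,0],[0,0,0],[0,0,0],[0,0,0]],"grip":[100,100,20,20,20,20,20,20,20,20]}';python3 -m jog '{"rot":[[0,0,0],[0,0,0],[0,0,0]],"delta_pos":[[0,0,0],[0,0,0],[0,0,0]],"grip":[20,20,20]}'
```

```text
time_s: 4.93
tcp_pos: [0.4338, 0.3753, 0.0596]
ee_rot: [[-0.904, -0.428, 0.0], [-0.428, 0.904, -0.0], [-0.0, -0.0, -1.0]]
wrist_force: [0.6, -0.3, 0.3]
gripper_width: 0.483
time_s: 5.18
tcp_pos: [0.4338, 0.3753, 0.0595]
ee_rot: [[-0.904, -0.428, 0.0], [-0.428, 0.904, 0.0], [-0.0, 0.0, -1.0]]
wrist_force: [0.4, 0.5, -0.4]
gripper_width: 0.34
```

```bash
python3 -m jog '{"rot":[[0,0,0],[0,0,0],[0,0,0],[0,0,0],[0,0,0],[0,0,0],[0,0,0],[0,0,0],[0,0,0],[0,0,0]],"delta_pos":[[0,0,0],[0,0,0],[0,0,6],[0,0,12],[0,0,16],[0,0,16],[0,0,16],[0,0,16],[0,0,8],[0,0,0]],"grip":[20,20,20,20,20,20,20,20,20,20]}'
python3 - <<'E'
from h import *
c=cap('wrist','6.png');print(r.sense()['tcp_pos'])
E
```

```text
time_s: 6.02
tcp_pos: [0.4345, 0.3762, 0.1519]
ee_rot: [[-0.903, -0.429, 0.003], [-0.429, 0.903, 0.004], [-0.004, 0.002, -1.0]]
wrist_force: [0.3, 0.2, -0.5]
gripper_width: 0.337
[0.43387306 0.37556661 0.1503132 ]
```

View pics/6.png

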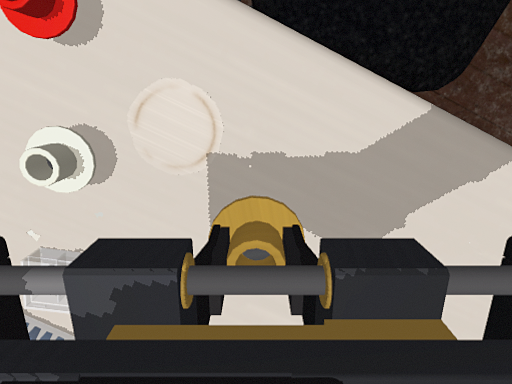

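The bushing is in the jaws (flange arc top at (257,196), hub mouth near (257,252)). I'll check how far it sits off the tool axis, using the flange's far edge.

Run:
```python
from h import *
c=cap('wrist');s=r.sense();T=s['tcp_pos'];R=s['ee_rot'];f=c['frame']
H,S,V=cv2.split(cv2.cvtColor(f,cv2.COLOR_RGB2HSV))
m=((H>12)&(H<32)&(S>110)).astype(np.uint8)[190:222,200:315]
ys,xs=np.nonzero(m)
print('top edge y by col',{int(x+200):int(ys[xs==x].min()+190) for x in range(45,70,4)},'row220 extent',xs.min()+200,xs.max()+200)
for dx in(-4,-2,0,2,4):
    ring=[proj(c,T+R@[dx/1e3+.028*np.cos(t),.028*np.sin(t),.0285]) for t in np.linspace(0,6.28,200)]
    ring=np.array(ring);print(dx,'ring x',ring[:,0].min().round(1),ring[:,0].max().round(1),'y min',ring[:,1].min().round(1))
print(s['tcp_pos'],R@[1,0,0])
```

```text
top edge y by col {245: 198, 249: 197, 253: 196, 257: 196, 261: 197, 265: 197, 269: 198} row220 extent 213 298
-4 ring x 206.8 303.9 y min 199.0
-2 ring x 206.6 304.1 y min 195.6
0 ring x 206.5 304.2 y min 192.1
2 ring x 206.3 304.4 y min 188.6
4 ring x 206.1 304.5 y min 185.1
[0.43346173 0.37503992 0.14923467] [-9.03713632e-01 -4.28137007e-01  6.12453211e-04]
```

```bash
python3 -m jog '{"rot":[[0,0,0],[0,0,0],[0,0,0],[0,0,0],[0,0,0],[0,0,0],[0,0,0],[0,0,0],[0,0,0],[0,0,0]],"delta_pos":[[2,-20,0],[4,-35,0],[4,-38,0],[4,-38,0],[4,-38,0],[4,-38,0],[4,-38,0],[4,-38,0],[3,-30,0],[2,-14,0]],"grip":[20,20,20,20,20,20,20,20,20,20]}';python3 -m jog '{"rot":[[0,0,0],[0,0,0],[0,0,0]],"delta_pos":[[0,0,-4],[0,0,-4],[0,0,0]],"grip":[20,20,20]}'
python3 - <<'E'
from h import *
c=cap('wrist','7.png');d=cap('scene');b=cap('side')
t=[cv2.resize(d['frame'][110:190,240:340],(500,400)),]
t=np.hstack([cv2.resize(c['frame'][150:330,150:360],(350,300)),cv2.resize(b['frame'][90:180,232:337],(350,300),interpolation=2)])
cv2.imwrite('pics/7.png',t[...,::-1]);print(r.sense()['tcp_pos'],r.sense()['wrist_force'])
E
```

```text
time_s: 6.95
tcp_pos: [0.4673, 0.0449, 0.1482]
ee_rot: [[-0.905, -0.426, -0.004], [-0.426, 0.905, -0.001], [0.004, 0.0, -1.0]]
wrist_force: [1.0, 0.7, -0.6]
gripper_width: 0.34
time_s: 7.2
tcp_pos: [0.4679, 0.0483, 0.1399]
ee_rot: [[-0.904, -0.428, -0.003], [-0.428, 0.904, -0.001], [0.003, 0.0, -1.0]]
wrist_force: [0.1, 0.6, -1.2]
gripper_width: 0.335
[0.46868339 0.04915173 0.1411676 ] [-0.1710008   0.36192955 -1.38815221]
```

View pics/7.png

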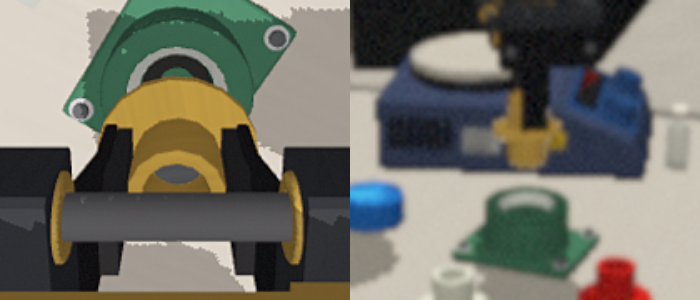

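The bushing lines up over the bore in both views (wrist crop: flange x≈177, funnel x≈178; side crop: brass x≈528, turret x≈526). I'll lower it to just above the seal.

```bash
python3 -m jog '{"rot":[[0,0,0],[0,0,0],[0,0,0],[0,0,0],[0,0,0],[0,0,0],[0,0,0],[0,0,0],[0,0,0],[0,0,0]],"delta_pos":[[0,0,-8],[0,0,-8],[0,0,-7],[0,0,-5],[0,0,-4],[0,0,-3],[0,0,-3],[0,0,-3],[0,0,-3],[0,0,0]],"grip":[20,20,20,20,20,20,20,20,20,20]}'; python3 -m jog '{"rot":[[0,0,0],[0,0,0]],"delta_pos":[[0,0,-1],[0,0,0]],"grip":[20,20]}'
```

```text
time_s: 8.18
tcp_pos: [0.4685, 0.0482, 0.097]
ee_rot: [[-0.904, -0.428, -0.001], [-0.428, 0.904, -0.0], [0.001, 0.0, -1.0]]
wrist_force: [-0.7, 0.3, -0.5]
gripper_width: 0.34
time_s: 8.35
tcp_pos: [0.4689, 0.0483, 0.0966]
ee_rot: [[-0.904, -0.428, 0.0], [-0.428, 0.904, 0.0], [-0.0, -0.0, -1.0]]
wrist_force: [-0.4, -0.6, 0.3]
gripper_width: 0.331
```

```bash
python3 -m jog '{"rot":[[0,0,0],[0,0,0],[0,0,0],[0,0,0],[0,0,0],[0,0,0],[0,0,0],[0,0,0]],"delta_pos":[[0,0,-1],[0,0,-1],[0,0,-1],[0,0,-1],[0,0,-1],[0,0,-1],[0,0,-1],[0,0,0]],"grip":[20,20,20,20,20,20,20,20]}'; python3 -m jog '{"rot":[[0,0,0],[0,0,0],[0,0,0],[0,0,0]],"delta_pos":[[0,0,-1],[0,0,-1],[0,0,0],[0,0,0]],"grip":[20,20,20,20]}'
```

```text
time_s: 9.02
tcp_pos: [0.469, 0.0484, 0.0899]
ee_rot: [[-0.903, -0.429, 0.0], [-0.429, 0.903, -0.0], [-0.0, -0.0, -1.0]]
wrist_force: [-1.1, 0.3, 3.0]
gripper_width: 0.335
time_s: 9.35
tcp_pos: [0.4691, 0.0484, 0.0885]
ee_rot: [[-0.903, -0.429, 0.001], [-0.429, 0.903, 0.0], [-0.001, -0.0, -1.0]]
wrist_force: [-2.8, -0.3, 7.6]
gripper_width: 0.339
```

```bash
python3 -m jog '{"rot":[[0,0,0],[0,0,0],[0,0,0],[0,0,0],[0,0,0]],"delta_pos":[[-1,0,-1],[0,0,-1],[0,0,-1],[0,0,0],[0,0,0]],"grip":[20,20,20,20,20]}'; python3 -m jog '{"rot":[[0,0,0],[0,0,0],[0,0,0],[0,0,0]],"delta_pos":[[0,0,-1],[0,0,-1],[0,0,0],[0,0,0]],"grip":[20,20,20,20]}'
```

```text
time_s: 9.77
tcp_pos: [0.4688, 0.0485, 0.0858]
ee_rot: [[-0.903, -0.429, 0.003], [-0.429, 0.903, 0.0], [-0.002, -0.001, -1.0]]
wrist_force: [-1.2, -0.6, 7.9]
gripper_width: 0.335
time_s: 10.1
tcp_pos: [0.4689, 0.0485, 0.0838]
ee_rot: [[-0.903, -0.429, 0.002], [-0.429, 0.903, 0.0], [-0.002, -0.001, -1.0]]
wrist_force: [-0.5, -0.7, 8.1]
gripper_width: 0.338
```

Resistance is steady at about 8 N while it moves down, so the seal is being driven. Continuing gently toward TCP z ≈ 0.0795.

```bash
python3 -m jog '{"rot":[[0,0,0],[0,0,0],[0,0,0],[0,0,0],[0,0,0]],"delta_pos":[[0,0,-1],[0,0,-1],[0,0,-1],[0,0,0],[0,0,0]],"grip":[20,20,20,20,20]}'; python3 -m jog '{"rot":[[0,0,0],[0,0,0],[0,0,0],[0,0,0]],"delta_pos":[[0,0,-1],[0,0,0],[0,0,0],[0,0,0]],"grip":[20,20,20,20]}'
```

```text
time_s: 10.52
tcp_pos: [0.4688, 0.0485, 0.0808]
ee_rot: [[-0.903, -0.429, 0.002], [-0.429, 0.903, 0.0], [-0.002, -0.001, -1.0]]
wrist_force: [-0.6, -0.9, 7.4]
gripper_width: 0.336
time_s: 10.85
tcp_pos: [0.4689, 0.0485, 0.0798]
ee_rot: [[-0.903, -0.429, 0.002], [-0.429, 0.903, 0.0], [-0.002, -0.001, -1.0]]
wrist_force: [-1.5, 0.2, 7.6]
gripper_width: 0.337
```

```bash
python3 -m jog '{"rot":[[0,0,0],[0,0,0],[0,0,0]],"delta_pos":[[0,0,-1],[0,0,0],[0,0,0]],"grip":[20,20,20]}'
```

```text
time_s: 11.1
tcp_pos: [0.469, 0.0486, 0.0794]
ee_rot: [[-0.903, -0.43, 0.003], [-0.43, 0.903, 0.0], [-0.003, -0.001, -1.0]]
wrist_force: [-2.7, -0.1, 12.5]
gripper_width: 0.333
```

```bash
python3 -m jog '{"rot":[[0,0,0],[0,0,0],[0,0,0]],"delta_pos":[[0,0,-0.5],[0,0,0],[0,0,0]],"grip":[20,20,20]}'
```

```text
time_s: 11.35
tcp_pos: [0.469, 0.0486, 0.0793]
ee_rot: [[-0.903, -0.43, 0.003], [-0.43, 0.903, 0.0], [-0.003, -0.001, -1.0]]
wrist_force: [-4.5, 0.8, 15.3]
gripper_width: 0.339
```

```bash
python3 -m jog '{"rot":[[0,0,0],[0,0,0],[0,0,0]],"delta_pos":[[-0.5,0,-0.5],[0,0,0],[0,0,0]],"grip":[20,20,20]}'
python3 - <<'E'
from h import *
b=cap('side');a=cap('scene')
t=np.hstack([cv2.resize(x[v-35:v+20,u-35:u+35],(400,320),interpolation=2) for x,u,v in((a['frame'],298,153),(b['frame'],285,152))])
cv2.imwrite('pics/8.png',t[...,::-1])
E
```

```text
time_s: 11.6
tcp_pos: [0.4689, 0.0487, 0.0792]
ee_rot: [[-0.903, -0.43, 0.004], [-0.43, 0.903, 0.0], [-0.004, -0.001, -1.0]]
wrist_force: [-4.3, -0.3, 17.1]
gripper_width: 0.336
```

View pics/8.png

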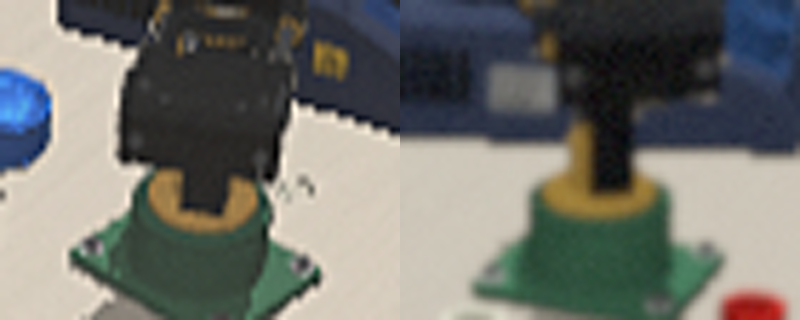

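Both views show the flange flat on the green face, with 17 N and no further travel: it is home. Next: ease off, open, rise.

```bash
python3 -m jog '{"rot":[[0,0,0],[0,0,0],[0,0,0],[0,0,0],[0,0,0],[0,0,0],[0,0,0],[0,0,0]],"delta_pos":[[0.5,0,1],[0,0,0.5],[0,0,0],[0,0,0],[0,0,0],[0,0,0],[0,0,0],[0,0,0]],"grip":[20,20,75,75,75,75,75,75]}';python3 -m jog '{"rot":[[0,0,0],[0,0,0],[0,0,0],[0,0,0],[0,0,0],[0,0,0],[0,0,0],[0,0,0],[0,0,0],[0,0,0]],"delta_pos":[[0,0,2],[0,0,4],[0,0,6],[0,0,14],[0,0,18],[0,0,20],[0,0,20],[0,0,16],[0,0,10],[0,0,0]],"grip":[75,75,75,75,75,75,75,75,75,75]}'
python3 - <<'E'
from h import *
b=cap('side');a=cap('scene');c=cap('wrist')
t=np.hstack([cv2.resize(x[v-w:v+w,u-w:u+w],(260,260),interpolation=2) for x,u,v,w in((a['frame'],285,165,40),(b['frame'],285,165,40),(c['frame'],260,190,100))])
cv2.imwrite('pics/9.png',t[...,::-1]);print(r.sense()['tcp_pos'],r.sense()['wrist_force'],proj(c,[.4699,.0493,.077]))
E
```

```text
time_s: 12.37
tcp_pos: [0.4677, 0.0482, 0.0778]
ee_rot: [[-0.904, -0.428, -0.001], [-0.428, 0.904, -0.0], [0.001, 0.0, -1.0]]
wrist_force: [1.7, -0.3, 0.2]
gripper_width: 0.695
time_s: 13.2
tcp_pos: [0.4692, 0.0488, 0.1911]
ee_rot: [[-0.903, -0.429, 0.006], [-0.429, 0.903, 0.002], [-0.006, -0.001, -1.0]]
wrist_force: [0.0, -0.4, 0.0]
gripper_width: 0.746
[0.46727291 0.04815429 0.18769282] [-0.68948433  0.02453834 -0.70477853] [255.7238712  199.50153927]
```

View pics/9.png

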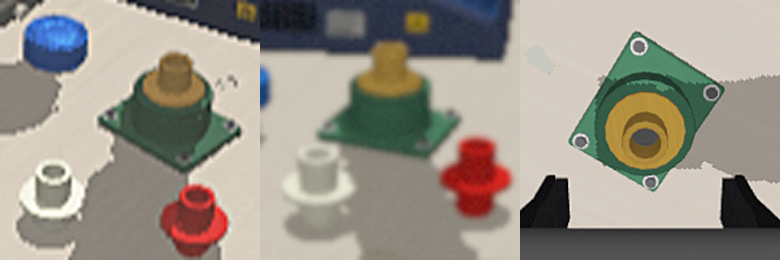

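The bushing stands upright and released, with its flange on the housing; the white and red ones are untouched. I'll check the hub-top height numerically, then hand in.

```bash
python3 -m jog '{"rot":[[0,0,0],[0,0,0],[0,0,0]],"delta_pos":[[0,0,5],[0,0,0],[0,0,0]],"grip":[75,75,75]}'
python3 - <<'E'
from h import *
for n,(u,v) in(('scene',(298,150)),('side',(285,147))):
    c=cap(n);H,S,V=cv2.split(cv2.cvtColor(c['frame'],cv2.COLOR_RGB2HSV))
    m=((H>10)&(H<32)&(S>100)&(V>50)).astype(np.uint8)[v-20:v+20,u-20:u+20]
    k,l,st,_=cv2.connectedComponentsWithStats(m);s=st[1+st[1:,4].argmax()]
    t=np.linspace(0,6.28,100);out=[]
    for z,rad in((.077,.015),(.051,.028)):
        P=np.array([proj(c,[.47+rad*np.cos(a),.0493+rad*np.sin(a),z]) for a in t]);out.append((P.min(0).round(1),P.max(0).round(1)))
    print(n,'seen x',s[0]+u-20,s[0]+s[2]+u-20,'y',s[1]+v-20,s[1]+s[3]+v-20,'pred hub/flange',out)
E
```

```text
time_s: 13.6
tcp_pos: [0.4678, 0.0483, 0.1928]
ee_rot: [[-0.904, -0.428, -0.001], [-0.428, 0.904, -0.0], [0.001, 0.0, -1.0]]
wrist_force: [0.5, -0.6, -0.0]
gripper_width: 0.751
scene seen x 289 308 y 142 158 pred hub/flange [(array([294.1, 140.5]), array([304.5, 146.6])), (array([288.9, 145.1]), array([308.1, 156.6]))]
side seen x 275 295 y 138 155 pred hub/flange [(array([279.4, 137.7]), array([290.3, 141.7])), (array([274.7, 144.6]), array([294.9, 152.4]))]
```

```bash
python3 -c "
from station import finish_job
print(finish_job())"
```

```text
the job is handed in; nothing more can be done
None
```

The brass bushing is seated in the green housing, released, and the job is handed in at about 14 s of the 38 s allowed. I gripped it by the hub, lowered it into the bore and pushed the seal down in steps of 1 mm or less.

- **Force:** it stayed at about 8 N while the seal moved over roughly 9 mm, then rose to 17 N with almost no further travel. I stopped there. The side push on the wrist reached about 4.5 N near the end.
- **Depth:** the tool stopped at z = 0.0792 m, against 0.0795 m expected with the flange home.
- **Final pictures:** the flange lies flat on the housing, the bushing stands upright, and the white and red bushings look unmoved. The gripper is open and about 0.11 m above.
- **One check disagreed slightly:** in the scene and side views, the bushing's outline sat up to 2.6 pixels lower than I predicted. The housing itself showed a similar offset between cameras before I placed anything, so I put this down to calibration. I did not measure the remaining flange gap or the seal position directly.

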